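# Refit the filter lid of the studio's dust extractor

## Task

The filter lid of the small dust extractor is off. Hook the lid's steel lip under the blue ledge with the lid held at a tilt and pushed right in, swing the lid down and press it fully home so that the orange catch snaps over its edge, then let go. Work gently (the frame is easily bent by hard pushing) and leave the other things on the bench where they are.

Things in the scene. Friction and masses are not known exactly. Their poses are not given: they have to be found in the camera images.
- unit: Dust extractor: open grey metal box 250 (x) x 180 (y) x 78 mm high, fixed; origin centre of underside, z up. An aluminium frame on top takes the lid: blue ledge on the -x side, orange catch on the +x side. The whole frame (floor, stop, ledge, rims, catch) is clamped up to 12 mm off its drawn place along +x or -x: differs each time, shown by no pose or point, stays put while you work; feel for it.
- seat (a point): Drawn place of the seated lid's origin: x = 0, y = 0, z = 85 mm of the unit, axes as the unit's. The frame's flat floor, z = 85, is solid on the hook side from x = -113 to -30, on the catch side from x = 60 to 105, and along both sides beyond |y| = 56; the rest is an open well over paper pleats. Side rims: inner faces at y = +-69, tops at z = 92 (4 mm of play each side of the lid).
- ledge (a point): Drawn place of the middle of the blue ledge's free lower edge: x = -76, y = 0, z = 95 mm of the unit. The ledge is a flat bar 150 mm wide (y), 5 mm thick (top at z = 100), from x = -105 to -76; below it is a slot 10 mm high, open to +x. The lip goes in only with the lid tilted, lip end low: 0.25 rad suits the slot; a flat lid is blocked by the far rim.
- stop (a point): Drawn place of the foot of the black rubber stop strip at the back of the slot: x = -91, y = 0, z = 85 mm of the unit; its face looks to +x. Push the lip's tip in till it meets the strip (2 N + 3 N/mm, solid after 2.5 mm) and keep it there: more than 2 mm short of it, the lid lands on top of the catch. While tilted the lid must never bear on the extractor with 15 N or more, nor ever with 30 N.
- far_rim (a point): Drawn place of the middle of the far rim's inner upper edge: x = 78, y = 0, z = 92 mm of the unit. The rim is 10 mm thick in x. Between stop and far rim the 166 mm lid (with lip) has 3 mm of play.
- catch (a joint): Orange spring catch amid the far rim, 56 mm wide (y), flat top 20 mm over the seat; value in m: 0 at rest, to 0.012 pushed away to +x. Its nose reaches in to x = 72 (drawn), flat underside 8 mm over the seat, steep slope above up to x = 77. The lid's far edge meets the slope about 15 mm over the seat and, pressed down with 5 to 12 N, rides past; the catch then springs back to 0. Spring 2.4 N + 0.3 N/mm.
- lid: White lid, loose, 0.25 to 0.49 kg: plate 150 (x) x 130 (y) x 6 mm, origin centre of underside, z up; starts flat on the bench, handle up. Steel lip 16 long, 100 wide, 4 thick beyond its -x edge, level with the underside. Black bridge handle: bar 20 (x) x 64 (y) x 16 mm centred at x = 0, y = 0, z = 32, two feet; 18 mm of air below. The bare plate between handle and +x edge can be pressed on.
- lid_lip (a point): Middle of the lip's tip at the underside of the lid (x = -91, y = 0, z = 0 mm of the lid).
- lid_far (a point): Middle of the lid's far edge, at the underside (x = +75, y = 0, z = 0 mm of the lid).
- tin: Bystander: dark metal tin, 80 mm across, 100 high, origin under its centre.
- mug: Bystander: blue mug, 80 mm across, 90 high, handle at its +y, origin under its centre.
- glaze_jar: Bystander: jar, 70 mm across, 90 high, origin under its centre.
- brush: Bystander: brush lying along its x axis.
- test_tile: Bystander: white glazed test tile, 40 x 40 x 8 mm, origin under its centre.
Not all that is in view belongs to the job. What is shaped like the lid but green or purple is not meant.

How it is judged (in metres and radians):
On the way, in this order (a step that is already met when the one before it is completed fails the run):
1. the lid, tilted with its lip end low by more than 0.11 rad, has its lip down in the slot and bears on the frame (x of lid_lip in the frame of unit below -0.07 m and z of lid_lip in the frame of unit between 0.081 and 0.092 m and angle between lid's own z axis and vertical above 0.11 rad and contact force between lid and unit above 1 N), for 0.1 s.
2. with the lip still in the slot, the lid's far edge has pushed the catch back by more than 1.5 mm (x of lid_lip in the frame of unit below -0.07 m and z of lid_lip in the frame of unit between 0.081 and 0.092 m and value of joint catch above 0.0015 m and contact force between lid and unit above 1 N and angle between lid's own z axis and vertical below 0.1 rad).
At the end, for the whole second after the job is handed in: The lid lies home in the frame: its lip under the blue ledge, lip tip and far edge both within 3 mm of the seat's height, tilt under 0.03 rad, the catch sprung back over its edge (within 1 mm of rest), the lid still (x of lid_lip in the frame of unit below -0.07 m and z of lid_lip in the frame of unit between 0.082 and 0.088 m and z of lid_far in the frame of unit between 0.082 and 0.088 m and angle between lid's own z axis and vertical below 0.03 rad and value of joint catch below 0.001 m and linear speed of lid below 0.01 m/s); the robot touches nothing.
It fails at once if the tilted lid (over 0.1 rad) bears on the extractor with more than 15 N (contact force between lid and unit above 15 N and angle between lid's own z axis and vertical above 0.1 rad).
It fails at once if the lid bears on the extractor with more than 30 N (contact force between lid and unit above 30 N).
It fails at once if the robot presses on the extractor itself with more than 25 N (contact force between any of the arm, the fingers and unit above 25 N).
It fails at once if a bystander is moved by more than 20 mm (distance of any of tin, mug, glaze_jar, brush, test_tile from where it was at the start of the episode above 0.02 m).
It also fails if it takes over 56 s, if anything falls off the work surface, if the arm or the gripper's body presses on something with over 40 N, if the wrist force passes 120 N, or if a joint passes its speed limit or range.

## Robot

A 6-joint arm with a two-finger parallel gripper is mounted at the origin on the work surface. World frame = base frame: x ahead of the robot, y to its left, z up, the work surface at z = 0. Lengths are in m, angles in degrees, forces in N, time in s.
With the tool pointing down it reaches from about 0.4 to 0.825 m from the base axis. Payload 7 kg.
Tool frame: the origin (TCP) lies midway between the tips of the shut fingers; the grasp point (between the pads) lies 19 mm behind it; z points along the fingers, y is the line along which they close (so a half turn about z gives the same grasp; the last joint's range is limited). The gripper opens to 88 mm and grips with 3 to 60 N. Pads are 19 mm wide; open, the fingers measure 130 mm over their backs; the gripper's body (78 mm by 193 mm) begins 47 mm behind the grasp point.
Start: joints at [-55.628, 20.546, 0.682, 0, -70.136, -16.507], TCP at [0.207, -0.642, 0.227] pointing down, gripper open.
Joint ranges: [-176.03, 176.03], [-82.01, 121.73], [-58.28, 71.71], [-173.87, 95.51], [-174.79, -0.11], [-173.66, 173.66]. Speed limits (degrees/s): [136.94, 136.94, 172.46, 180, 180, 180].

## Interface

Orientations are given as [roll, pitch, yaw] about the fixed x, y, z axes, in that order (R = Rz(yaw) Ry(pitch) Rx(roll)).
In Python, from plant import r, eyes, workorder gives the robot as it stands.
- The arm moves only by the tool step_arm, never from a script. Its argument "plan" is a list of rows, each a list of 5 numbers: the shift along the tool's x, y, z each as a share of 25 cm, from -1 to 1, then the turn about the tool's z as a share of 60 degrees, from -1 to 1, then the finger opening in mm, from 0 to 87.6. In form: [[x, y, z, turn, jaw], ...]. A call has 1 to 12 rows; each row is the pose to reach, as a shift and turn from the pose commanded when the call began, along the tool's axes at that moment; what a row does not reach only later rows make up. A row lasts 1/12 s, in which the tool goes at most 41.7 mm and 7.16 degrees, less where a joint would pass 70% of its speed; a pose out of reach is approached as far as the arm can. A call with a number of a shift or a turn outside -1 to 1 is refused whole. A call with a gripper value outside its range is refused whole. The fingers move at their own pace and stop on an object; "newtons" is the grip in N (left out, the last holds). Time passes only in rows, so rows that repeat a pose let the fingers close. It gives the time, the measured TCP pose, the force, the opening and the grip force at its end, in the units of the state.
- r.get_state(): the state, without advancing time (a new reading comes with each control period).
- eyes.capture(name): name is "scene" or "top"; returns the picture (420x560x3 uint8, red, green, blue); there is no depth.
- eyes.camera_model(name): a dict with "fov_y" (degrees; the focal length in pixels is half the picture's height over the tangent of half this angle, whatever the lens; pixels are square), "cx", "cy" (the principal point, pixels), "k1" (the pictures are not rectified: a ray, as slopes to the right and down, at radius r is drawn at 1 + k1 r^2 times it, then the intrinsics apply), "world_to_cam" (4x4, takes a point from world to camera coordinates). Camera axes: x right, y up, looking along -z (the intrinsics and any distortion apply to the point x, -y, -z); pixel columns grow to the right and rows downward; lengths in m; the calibration is good to about 2 mm. A picture is of the moment at which its call begins. camera_model takes no time and is no camera call.
- workorder.close_job(): hands the job in; it is judged then, once.
The state is a dict: "time_s": time; "joints": joint angles; "qd": joint speeds; "joint_torque": joint torques, N m; "tcp_pos": TCP position; "eef_rot": TCP orientation; "contact_force": force on the tool from outside, world axes, zero at the start; "moment": the same for the moment, N m; "gripper_width": finger opening in m; "gripper_force": force on a finger pad.
Only numpy, scipy, OpenCV 4.12 (cv2) and the standard library are available. Lean on these libraries where they do the work, as an engineer would, in place of code of your own. Each camera call takes 0.05 s, during which the arm holds its last target. There are 200 camera calls.

## Working session

There is one attempt and no reset: what is moved stays moved. The work goes in short steps, Python scripts to look and compute and a tool call to move; the robot and the scene stay as the last step left them, time stands still between calls to the robot, and variables do not carry over. Pictures are saved under pics/ and viewed, at most 10 in all, crops included, and the job is handed in when it is done.

Besides the shell and the picture viewer there is one more tool, called after "Request:" in YAML: its name, and indented under it one key for each argument. step_arm: Moves the arm, as the interface text tells. Its arguments: {"type":"object","properties":{"plan":{"type":"array"},"newtons":{"type":"number"}},"required":["plan"]}

```bash
mkdir -p pics; python3 - <<'E'
from plant import r,eyes,workorder
import cv2,json
for n in("scene","top"):
    im=eyes.capture(n); cv2.imwrite(f"pics/{n}0.png",im[:,:,::-1])
    m=eyes.camera_model(n); print(n,m)
print(r.get_state())
E
```

```text
scene {'fov_y': 55.79508605060842, 'cx': 285.1625288774295, 'cy': 215.5071252633128, 'k1': 0.022804154160448273, 'world_to_cam': array([[-0.35459762,  0.93498294,  0.00821179,  0.17534772],
       [-0.76148501, -0.2938717 ,  0.57773697,  0.32531986],
       [ 0.54258742,  0.198611  ,  0.81618169, -1.53889123],
       [ 0.        ,  0.        ,  0.        ,  1.        ]])}
top {'fov_y': 49.64540324105508, 'cx': 273.23140844147053, 'cy': 213.9345878199512, 'k1': -0.03466143049332874, 'world_to_cam': array([[-0.01561577, -0.99987133,  0.00366952, -0.01562944],
       [ 0.99666761, -0.01527166,  0.08012777, -0.49169313],
       [-0.08006142,  0.00490855,  0.99677785, -1.27297292],
       [ 0.        ,  0.        ,  0.        ,  1.        ]])}
{'time_s': 0.1, 'joints': array([-5.56281228e+01,  2.05875463e+01,  6.36824187e-01, -1.50255509e-02,
       -7.01342742e+01, -1.65050273e+01]), 'qd': array([ 0.03499112, -0.07652747,  0.15765516,  0.14041936, -0.01815074,
       -0.04211475]), 'joint_torque': array([-1.93516949e-03, -5.84163380e+01,  2.93749005e+01,  7.01547503e+00,
        1.02031013e-02, -7.03499995e-05]), 'tcp_pos': array([ 0.20689479, -0.64204787,  0.22570576]), 'eef_rot': array([ 1.79914493e+02, -1.06057258e-02, -1.62138259e+02]), 'contact_force': array([ 0.6034081 , -0.0329137 ,  0.39996214]), 'moment': array([-0.00479015,  0.05447216, -0.05604469]), 'gripper_force': 0.0, 'gripper_width': 0.0876223977462067}
```

View pics/scene0.png

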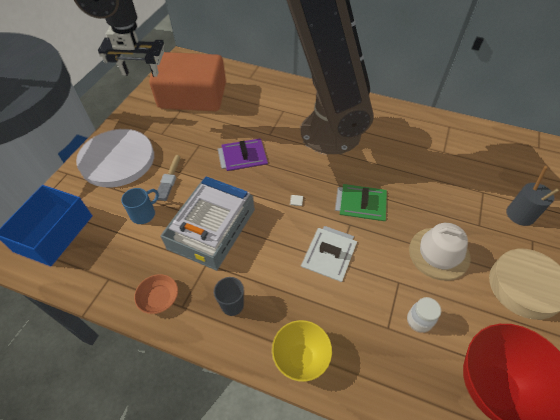

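View pics/top0.png

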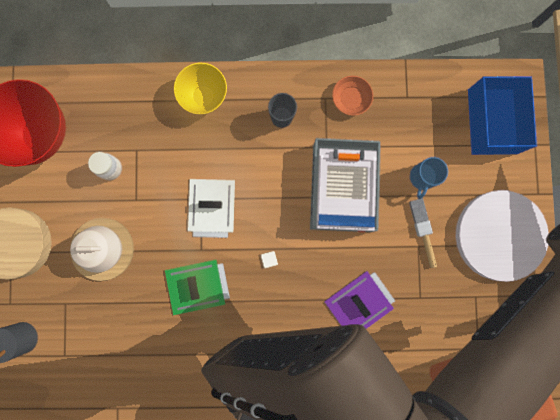

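The lid-shaped candidates in the top view are white (212,208), green (197,287) and purple (358,300). The white one fits the description: white plate, steel lip at the bottom edge, black handle. The unit is at (346,185) with its blue ledge towards the robot. I'll confirm this in an enlarged crop.

```bash
python3 - <<'E'
import cv2
im=cv2.imread("pics/top0.png")
a=im[172:244,180:244];b=im[132:238,304:388]
f=lambda q,s:cv2.resize(q,None,fx=s,fy=s,interpolation=cv2.INTER_CUBIC)
A=f(a,5);B=f(b,5)
import numpy as np
H=max(A.shape[0],B.shape[0]);P=lambda q:np.pad(q,((0,H-q.shape[0]),(0,5),(0,0)))
cv2.imwrite("pics/crop1.png",np.hstack([P(A),P(B)]));print(A.shape,B.shape)
E
```

```text
(360, 320, 3) (530, 420, 3)
```

View pics/crop1.png

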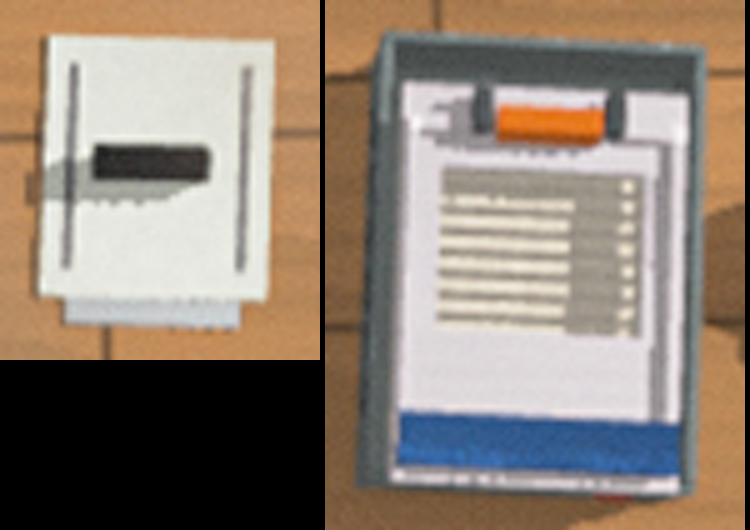

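The crop confirms the white lid: plate corners at crop (48,36), (275,41), (267,300), (39,296), lip at the bottom, black bar centred near (151,162). In the unit, the blue ledge has corners (399,411), (680,422), (680,474), (397,467), and the orange catch is at (550,125).

```bash
cat >h.py <<'E'
import numpy as np
from plant import r,eyes,workorder
import cv2
def ray(name,uv):
    m=eyes.camera_model(name);f=210/np.tan(np.radians(m["fov_y"]/2))
    p=(np.array(uv,float)-[m["cx"],m["cy"]])/f
    q=p.copy()
    for _ in range(20): q=p/(1+m["k1"]*(q**2).sum(-1,keepdims=True))
    d=np.c_[q[:,0],-q[:,1],-np.ones(len(q))]
    T=m["world_to_cam"];return -T[:3,:3].T@T[:3,3],d@T[:3,:3]
def onz(name,uv,z):
    c,d=ray(name,uv);z=np.broadcast_to(z,len(d));s=(z-c[2])/d[:,2];return c+d*s[:,None]
def fit(loc,w):
    loc=np.array(loc,float);w=w[:,:2];a=loc-loc.mean(0);b=w-w.mean(0)
    th=np.arctan2((a[:,0]*b[:,1]-a[:,1]*b[:,0]).sum(),(a*b).sum())
    R=np.array([[np.cos(th),-np.sin(th)],[np.sin(th),np.cos(th)]]);t=w.mean(0)-R@loc.mean(0)
    return np.degrees(th),t,np.abs(loc@R.T+t-w).max(0)
def proj(name,P):
    m=eyes.camera_model(name);f=210/np.tan(np.radians(m["fov_y"]/2));T=m["world_to_cam"]
    c=np.atleast_2d(P)@T[:3,:3].T+T[:3,3];q=np.c_[c[:,0],-c[:,1]]/-c[:,2:3]
    return q*(1+m["k1"]*(q**2).sum(1,keepdims=True))*f+[m["cx"],m["cy"]]
E
python3 - <<'E'
from h import *
A=lambda L:np.array(L)/5+[180,172]
B=lambda L:(np.array(L)-[325,0])/5+[304,132]
print("lid",fit([[.075,.065],[.075,-.065],[-.075,-.065],[-.075,.065]],onz("top",A([[48,36],[275,41],[267,300],[39,296]]),.006)))
print("bar",onz("top",A([[94,144],[209,147],[152,145],[152,170]]),.04))
print("ledge",fit([[-.076,.075],[-.076,-.075],[-.105,-.075],[-.105,.075]],onz("top",B([[399,411],[680,422],[680,474],[397,467]]),.1)))
print("box",fit([[.125,.09],[.125,-.09],[-.125,-.09]],onz("top",B([[390,34],[705,48],[692,495]]),.078)))
print("catchtop",onz("top",B([[497,107],[603,110]]),.105))
E
```

```text
lid (np.float64(-2.0829974296729787), array([0.51953681, 0.15443389]), array([0.00041123, 0.00089766]))
bar [[0.5299967  0.18543129 0.04      ]
 [0.52729964 0.12077125 0.04      ]
 [0.5289252  0.1528083  0.04      ]
 [0.51481096 0.15286907 0.04      ]]
ledge (np.float64(-2.7179932876482917), array([ 0.55421734, -0.22340666]), array([0.00058818, 0.000743  ]))
box (np.float64(-3.8387955686496067), array([ 0.56426405, -0.22509943]), array([0.00233242, 0.00330827]))
catchtop [[ 0.64537632 -0.20084002  0.105     ]
 [ 0.64297671 -0.25803996  0.105     ]]
```

Request:
step_arm:
  plan:
    - [-1,1,0,0.333,87]
    - [-1,1,0,0.333,87]
    - [-1,1,0,0.333,87]
    - [-1,1,0,0.333,87]
    - [-1,1,0,0.333,87]
    - [-1,1,0,0.333,87]
    - [-1,1,0,0.333,87]
    - [-1,1,0,0.333,87]
    - [-1,1,0,0.333,87]
    - [-1,1,0,0.333,87]
  newtons: 20

```text
time_s: 0.93
tcp_pos: [0.3696, -0.3247, 0.2268]
eef_rot: [180.0, 0.1, 178.1]
contact_force: [0.0, 0.2, 0.0]
gripper_width: 0.087
gripper_force: 0.0
```

Request:
step_arm:
  plan:
    - [-0.3,1,0,0,87]
    - [-0.3,1,0,0,87]
    - [-0.3,1,0,0,87]
    - [-0.3,1,0,0,87]
    - [-0.3,1,0,0,87]
    - [-0.3,1,0,0,87]
    - [-0.3,1,0,0,87]
    - [-0.3,1,0,0,87]

```text
time_s: 1.6
tcp_pos: [0.4533, -0.0784, 0.2264]
eef_rot: [180.0, -0.0, 178.1]
contact_force: [0.6, 0.1, -0.1]
gripper_width: 0.0869
gripper_force: 0.0
```

Request:
step_arm:
  plan:
    - [-0.262,0.938,0,0,87]
    - [-0.262,0.938,0,0,87]
    - [-0.262,0.938,0,0,87]
    - [-0.262,0.938,0,0,87]
    - [-0.262,0.938,0,0,87]
    - [-0.262,0.938,0.5,0,87]
    - [-0.262,0.938,0.5,0,87]
    - [-0.262,0.938,0.5,0,87]
    - [-0.262,0.938,0.5,0,87]
    - [-0.262,0.938,0.5,0,87]
    - [-0.262,0.938,0.5,0,87]

```text
time_s: 2.52
tcp_pos: [0.5273, 0.1504, 0.1025]
eef_rot: [-180.0, 0.0, 177.9]
contact_force: [-0.0, -0.4, -0.0]
gripper_width: 0.0867
gripper_force: 0.0
```

```bash
python3 - <<'E'
from h import *
im=eyes.capture("scene");cv2.imwrite("pics/s1.png",cv2.resize(im[185:305,270:430,::-1],None,fx=5,fy=5,interpolation=cv2.INTER_CUBIC))
s=r.get_state();print(s["tcp_pos"],s["eef_rot"],s["joints"])
E
```

```text
[0.52782435 0.15076358 0.10353272] [1.79953373e+02 1.21908584e-01 1.77865753e+02] [ 3.64209908e+01  1.52293983e+01 -2.47442080e+01  5.16631667e-02
 -4.99020108e+01 -1.28588421e+02]
```

View pics/s1.png

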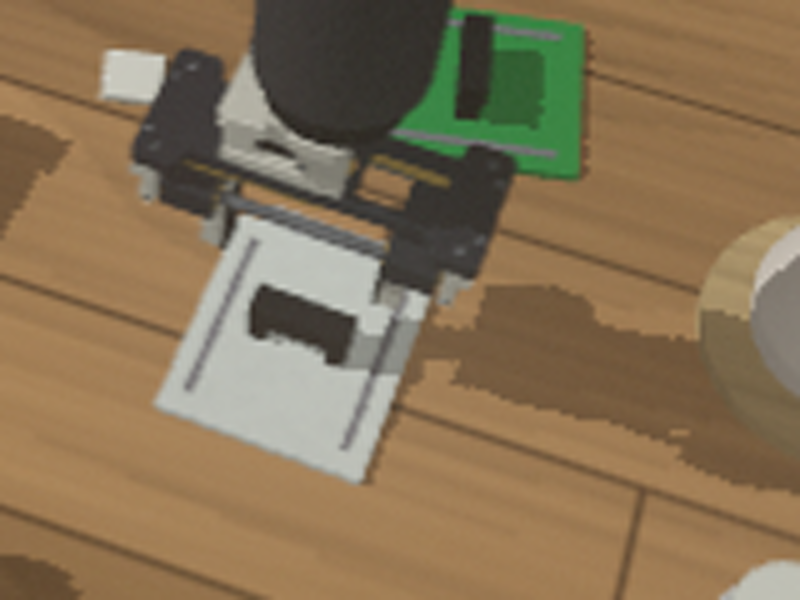

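The scene picture shows the open fingers above the lid's handle, with the bar at about (300,315) and the fingers straddling it. Next I descend and grip.

Request:
step_arm:
  plan:
    - [0.004,0.012,0.2,0,87]
    - [0.004,0.012,0.3,0,87]
    - [0.004,0.012,0.358,0,87]
    - [0.004,0.012,0.358,0,87]
    - [0.004,0.012,0.358,0,87]
    - [0.004,0.012,0.358,0,55]
    - [0.004,0.012,0.358,0,55]
    - [0.004,0.012,0.358,0,55]
    - [0.004,0.012,0.358,0,55]
    - [0.004,0.012,0.358,0,55]
    - [0.004,0.012,0.358,0,55]
    - [0.004,0.012,0.358,0,55]
  newtons: 20

```text
time_s: 3.57
tcp_pos: [0.5264, 0.1547, 0.0132]
eef_rot: [179.9, 0.1, 177.9]
contact_force: [-1.8, 0.3, 9.0]
gripper_width: 0.064
gripper_force: 20.0
```

Request:
step_arm:
  plan:
    - [0,0,-0.1,0,55]
    - [0,0,-0.2,0,55]
    - [0,0,-0.3,0,55]
    - [0,0,-0.4,0,55]
    - [0,0,-0.5,0,55]
    - [0,0,-0.6,0,55]
    - [0,0,-0.7,0,55]
    - [0,0,-0.7,0,55]
    - [0,0,-0.7,0,55]

```text
time_s: 4.32
tcp_pos: [0.5258, 0.1546, 0.188]
eef_rot: [179.9, 0.1, 177.9]
contact_force: [-0.5, 0.0, -5.8]
gripper_width: 0.0634
gripper_force: 20.0
```

```bash
python3 - <<'E'
from h import *
im=eyes.capture("scene");cv2.imwrite("pics/s2.png",cv2.resize(im[145:295,260:420,::-1],None,fx=4,fy=4,interpolation=cv2.INTER_CUBIC))
s=r.get_state();print(s["tcp_pos"],s["eef_rot"],s["contact_force"],s["moment"],s["gripper_width"])
E
```

```text
[0.52491392 0.15410045 0.1865202 ] [ 1.79976486e+02 -5.30771746e-02  1.77861264e+02] [ 0.83053842 -0.20283987 -4.45982107] [-0.10639579 -0.01181341 -0.0052819 ] 0.06325946278347613
```

View pics/s2.png

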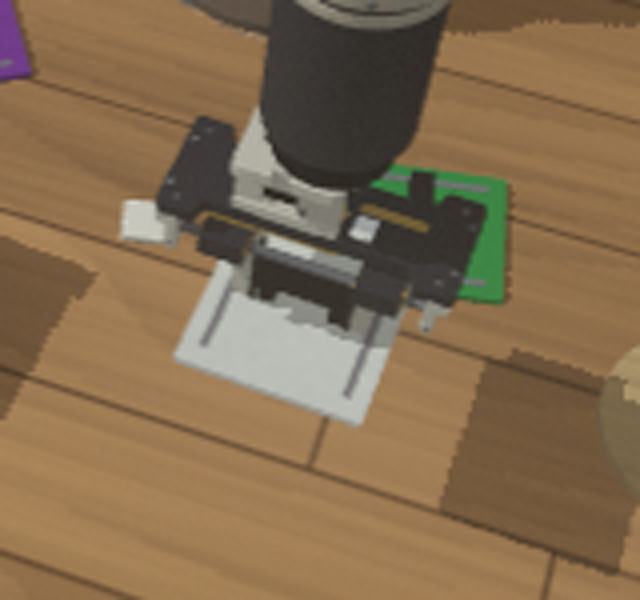

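```bash
cat >>h.py <<'E'
def lidpts(tcp,yaw,th,off,loc):
    # pivot = grasp point, at lid (off,0,.032); th = tilt lip low
    piv=np.array(tcp)+[0,0,.019];L=np.array(loc,float)-[off,0,.032]
    c,s=np.cos(th),np.sin(th);L=L@np.array([[c,0,-s],[0,1,0],[s,0,c]]).T
    a=np.radians(yaw);return L@np.array([[np.cos(a),-np.sin(a),0],[np.sin(a),np.cos(a),0],[0,0,1]]).T+piv
E
python3 - <<'E'
from h import *
for th in(0,.1,.2,.25,.3):
    print(th,proj("scene",lidpts([.5249,.1541,.1865],-2.1,th,.007,[[.075,-.065,.006],[.075,.065,.006],[.02,-.065,.006]])).round(1).tolist())
E
```

```text
0 [[303.4, 232.8], [350.2, 249.5], [310.7, 217.3]]
0.1 [[303.2, 232.1], [350.3, 248.8], [310.4, 217.7]]
0.2 [[303.1, 231.1], [350.6, 247.9], [310.1, 218.0]]
0.25 [[303.1, 230.5], [350.7, 247.3], [310.0, 218.1]]
0.3 [[303.1, 229.8], [350.9, 246.7], [309.9, 218.2]]
```

The lid is lifted and close to flat (far edge at crop (175,358)–(362,425) matches the flat projection), and it weighs about 4.5 N. The tool can't pitch, so I'll tilt the lid in the pads by setting its far end on the outside of the ledge and lowering.

Request:
step_arm:
  plan:
    - [0.05,-0.1,0,0.008,55]
    - [0.1,-0.2,0,0.008,55]
    - [0.15,-0.3,0,0.008,55]
    - [0.2,-0.4,0,0.008,55]
    - [0.25,-0.5,0,0.008,55]
    - [0.3,-0.6,0,0.008,55]
    - [0.35,-0.7,0,0.008,55]
    - [0.4,-0.8,0,0.008,55]
    - [0.45,-0.9,0,0.008,55]
    - [0.488,-1,0,0.008,55]
    - [0.488,-1,0,0.008,55]

```text
time_s: 5.28
tcp_pos: [0.3906, -0.0939, 0.1852]
eef_rot: [-180.0, -0.3, 177.3]
contact_force: [0.1, 0.2, -4.2]
gripper_width: 0.0637
gripper_force: 20.0
```

Request:
step_arm:
  plan:
    - [0,-0.1,0,0,55]
    - [0,-0.2,0,0,55]
    - [0,-0.3,0,0,55]
    - [0,-0.4,0,0,55]
    - [0,-0.5,0,0,55]
    - [0,-0.52,0,0,55]
    - [0,-0.52,0,0,55]
    - [0,-0.52,0.1,0,55]
    - [0,-0.52,0.15,0,55]
    - [0,-0.52,0.15,0,55]

```text
time_s: 6.12
tcp_pos: [0.386, -0.2197, 0.1462]
eef_rot: [179.9, -0.4, 177.4]
contact_force: [-0.9, 0.3, -3.7]
gripper_width: 0.0636
gripper_force: 20.0
```

Request:
step_arm:
  plan:
    - [0,0,0.05,0,55]
    - [0,0,0.1,0,55]
    - [0,0,0.112,0,55]
    - [0,0,0.12,0,55]
    - [0,0,0.128,0,55]
    - [0,0,0.136,0,55]
    - [0,0,0.144,0,55]
    - [0,0,0.144,0,55]
  newtons: 12

```text
time_s: 6.78
tcp_pos: [0.3887, -0.2209, 0.1136]
eef_rot: [180.0, 0.0, 177.4]
contact_force: [-0.5, 0.7, -3.4]
gripper_width: 0.0641
gripper_force: 12.0
```

```bash
python3 - <<'E'
from h import *
s=r.get_state();print(s["tcp_pos"],s["contact_force"],s["moment"],s["gripper_width"])
E
```

```text
[ 0.38870937 -0.22091252  0.11362247] [-0.45626721  0.74115483 -3.3881888 ] [-0.02346202 -0.03291163 -0.01221427] 0.06413996457151579
```

Request:
step_arm:
  plan:
    - [0,0,0.01,0,55]
    - [0,0,0.02,0,55]
    - [0,0,0.02,0,55]
    - [0,0,0.02,0,55]

```text
time_s: 7.12
tcp_pos: [0.3887, -0.221, 0.1085]
eef_rot: [-180.0, -0.0, 177.4]
contact_force: [0.9, -0.3, -3.9]
gripper_width: 0.0638
gripper_force: 12.0
```

Request:
step_arm:
  plan:
    - [0,0,0.01,0,55]
    - [0,0,0.02,0,55]
    - [0,0,0.02,0,55]
    - [0,0,0.02,0,55]

```text
time_s: 7.45
tcp_pos: [0.3885, -0.221, 0.1033]
eef_rot: [180.0, -0.0, 177.4]
contact_force: [-0.5, 0.2, -3.7]
gripper_width: 0.0638
gripper_force: 12.0
```

Request:
step_arm:
  plan:
    - [0,0,0.01,0,55]
    - [0,0,0.02,0,55]
    - [0,0,0.02,0,55]
    - [0,0,0.02,0,55]

```text
time_s: 7.78
tcp_pos: [0.3886, -0.221, 0.0984]
eef_rot: [180.0, -0.0, 177.4]
contact_force: [-0.7, -0.5, -3.0]
gripper_width: 0.0634
gripper_force: 12.0
```

Request:
step_arm:
  plan:
    - [0,0,0.008,0,55]
    - [0,0,0.012,0,55]
    - [0,0,0.012,0,55]
    - [0,0,0.012,0,55]

```text
time_s: 8.12
tcp_pos: [0.3886, -0.221, 0.0955]
eef_rot: [180.0, -0.0, 177.4]
contact_force: [-0.6, -0.3, -4.5]
gripper_width: 0.0639
gripper_force: 12.0
```

```bash
python3 - <<'E'
from h import *
a=eyes.capture("scene");b=eyes.capture("top")
f=lambda q:cv2.resize(q[:,:,::-1],None,fx=4,fy=4,interpolation=cv2.INTER_CUBIC)
cv2.imwrite("pics/s3.png",np.vstack([f(a[120:270,160:340])[:, :720]])[:600]);cv2.imwrite("pics/t3.png",f(b[180:330,280:450]))
s=r.get_state();print(s["tcp_pos"],s["contact_force"],s["moment"],s["gripper_width"])
E
```

```text
[ 0.38874345 -0.22095867  0.09558441] [-1.39982933 -0.55829064 -3.71293167] [-0.05432273  0.26108994 -0.02878091] 0.06391327294217011
```

View pics/s3.png

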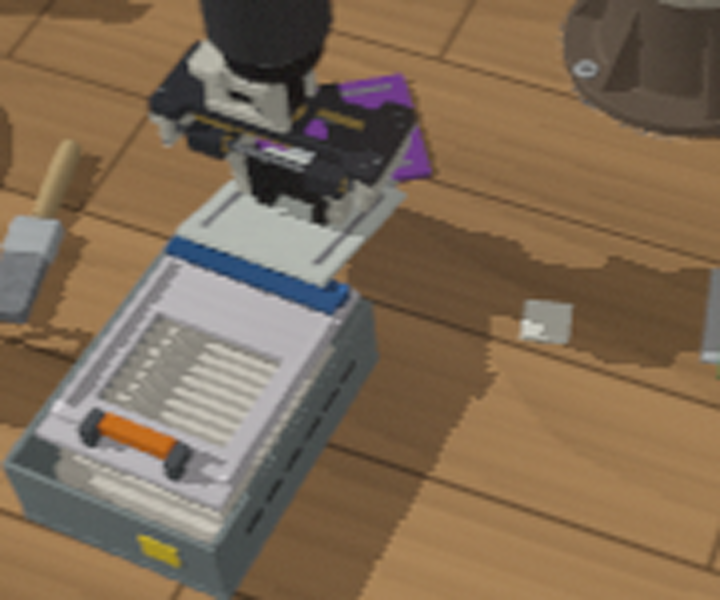

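```bash
python3 - <<'E'
from h import *
for th in(-.1,0,.1,.2,.3,.4,.5):
    P=lidpts([.3887,-.221,.0956],-2.6,th,.007,[[.075,-.065,.006],[.075,.065,.006],[-.091,0,0]])
    print(th,proj("scene",P).round(1).tolist(),P[:,2].round(3),proj("top",P).round(1).tolist())
E
```

```text
-0.1 [[206.7, 180.2], [242.6, 192.9], [247.4, 149.9]] [0.082 0.082 0.093] [[371.5, 225.5], [323.7, 224.1], [347.2, 286.8]]
0 [[205.9, 179.5], [242.0, 192.2], [247.3, 152.5]] [0.089 0.089 0.083] [[372.1, 224.3], [324.0, 222.9], [346.6, 285.5]]
0.1 [[205.2, 178.6], [241.5, 191.3], [247.0, 155.2]] [0.096 0.096 0.073] [[372.7, 223.3], [324.3, 221.9], [346.0, 283.9]]
0.2 [[204.6, 177.4], [241.1, 190.3], [246.6, 158.0]] [0.103 0.103 0.064] [[373.3, 222.6], [324.6, 221.1], [345.5, 281.9]]
0.3 [[204.1, 176.1], [240.8, 189.0], [246.0, 160.8]] [0.11  0.11  0.055] [[373.9, 222.1], [324.9, 220.7], [345.0, 279.7]]
0.4 [[203.7, 174.6], [240.6, 187.5], [245.4, 163.7]] [0.117 0.117 0.047] [[374.5, 221.9], [325.3, 220.4], [344.6, 277.2]]
0.5 [[203.5, 173.0], [240.5, 185.9], [244.6, 166.5]] [0.124 0.124 0.04 ] [[375.1, 222.0], [325.6, 220.5], [344.2, 274.4]]
```

View pics/t3.png

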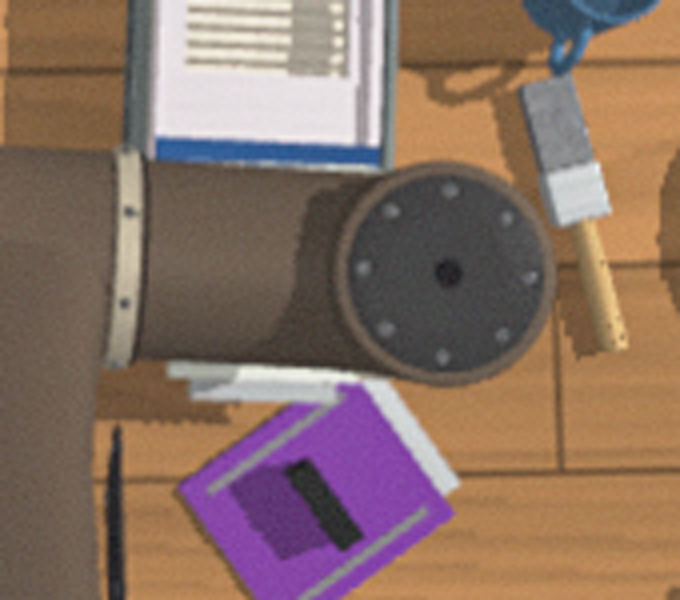

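The scene view shows the far edge over the blue ledge at crop (178,233)–(318,282), and the top view shows the lip tip at crop row ~401. Both fit a tilt of about 0.2–0.25 rad, lip low. I'll carry it over the frame with a firmer grip.

Request:
step_arm:
  plan:
    - [0,0,-0.05,0,55]
    - [0,0,-0.1,0,55]
    - [0,0,-0.2,0,55]
    - [0,0,-0.28,0,55]
    - [0,0,-0.28,0,55]
    - [-0.1,0,-0.28,0,55]
    - [-0.2,0,-0.28,0,55]
    - [-0.3,0,-0.28,0,55]
    - [-0.4,0.01,-0.28,0,55]
    - [-0.5,0.02,-0.28,0,55]
    - [-0.6,0.02,-0.28,0,55]
    - [-0.68,0.02,-0.28,0,55]
  newtons: 20

```text
time_s: 9.22
tcp_pos: [0.5604, -0.2234, 0.1642]
eef_rot: [180.0, -0.0, 177.4]
contact_force: [-0.1, 0.1, -4.0]
gripper_width: 0.0635
gripper_force: 20.0
```

Request:
step_arm:
  plan:
    - [-0.066,0,0,0,55]
    - [-0.066,0,0,0,55]
    - [-0.066,0,0,0,55]

```text
time_s: 9.47
tcp_pos: [0.5753, -0.2241, 0.1637]
eef_rot: [180.0, -0.1, 177.4]
contact_force: [-1.2, 0.3, -4.2]
gripper_width: 0.0635
gripper_force: 20.0
```

```bash
python3 - <<'E'
from h import *
s=r.get_state();print(s["tcp_pos"],s["eef_rot"],s["contact_force"],s["moment"],s["gripper_width"])
b=eyes.capture("top");a=eyes.capture("scene")
f=lambda q:cv2.resize(q[:,:,::-1],None,fx=4,fy=4,interpolation=cv2.INTER_CUBIC)
cv2.imwrite("pics/t4.png",np.hstack([f(b[120:260,295:395]),f(a[150:290,150:250])]))
for th in(0,.1,.2,.3,.4):
    P=lidpts(s["tcp_pos"],-2.6,th,.007,[[.075,-.065,.006],[.075,.065,.006],[-.091,.05,0],[-.091,-.05,0]])
    print(th,((proj("top",P)-[295,120])*4).round().tolist(),((proj("scene",P)-[150,150])*4+[400,0]).round().tolist())
E
```

```text
[ 0.57534778 -0.2241468   0.16373936] [ 1.79974838e+02 -1.18467521e-01  1.77405169e+02] [-1.19918333  0.31260009 -4.19997797] [-0.02527554  0.17882661 -0.02209108] 0.0635129718570024
0 [[327.0, 122.0], [126.0, 116.0], [143.0, 374.0], [299.0, 379.0]] [[482.0, 242.0], [644.0, 303.0], [737.0, 133.0], [621.0, 92.0]]
0.1 [[329.0, 117.0], [127.0, 110.0], [141.0, 370.0], [295.0, 374.0]] [[478.0, 239.0], [641.0, 300.0], [736.0, 144.0], [620.0, 104.0]]
0.2 [[332.0, 112.0], [128.0, 105.0], [139.0, 364.0], [292.0, 368.0]] [[474.0, 234.0], [638.0, 296.0], [735.0, 156.0], [619.0, 116.0]]
0.3 [[334.0, 108.0], [130.0, 101.0], [138.0, 356.0], [290.0, 361.0]] [[471.0, 229.0], [636.0, 291.0], [732.0, 169.0], [617.0, 128.0]]
0.4 [[337.0, 105.0], [131.0, 99.0], [136.0, 348.0], [287.0, 353.0]] [[469.0, 223.0], [634.0, 285.0], [730.0, 181.0], [615.0, 140.0]]
```

View pics/t4.png

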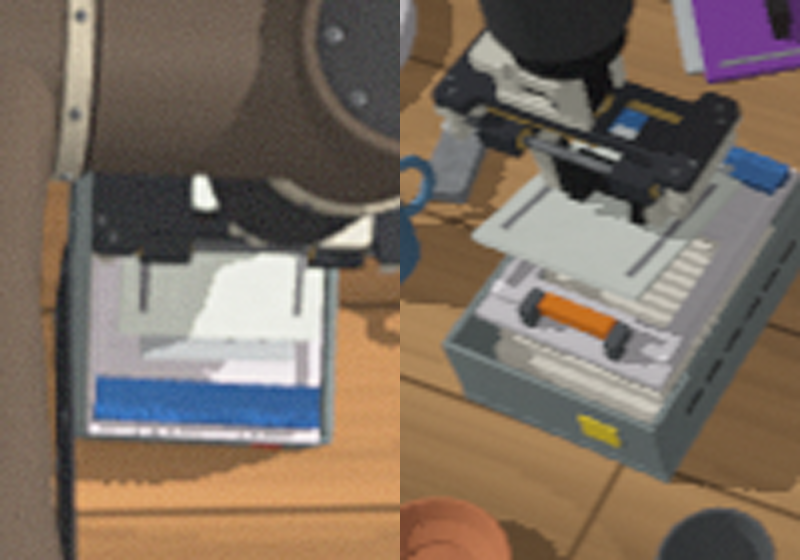

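The top view shows the lip tip at crop (140,358)–(308,357), just short of the blue ledge (top edge row ~378). The scene view shows the far edge at (475,238)–(640,298). The tilt is about 0.22 rad with the lip in front of the slot, so I descend.

Request:
step_arm:
  plan:
    - [0,0.004,0.04,0,55]
    - [0,0.004,0.08,0,55]
    - [0,0.004,0.12,0,55]
    - [0,0.004,0.135,0,55]
    - [0,0.004,0.135,0,55]
    - [0,0.004,0.135,0,55]

```text
time_s: 10.07
tcp_pos: [0.575, -0.2235, 0.1314]
eef_rot: [-180.0, -0.0, 177.4]
contact_force: [0.2, 0.5, -5.0]
gripper_width: 0.0639
gripper_force: 20.0
```

Request:
step_arm:
  plan:
    - [0,0,0.006,0,55]
    - [0,0,0.012,0,55]
    - [0,0,0.012,0,55]

```text
time_s: 10.32
tcp_pos: [0.5753, -0.2234, 0.1288]
eef_rot: [180.0, 0.0, 177.4]
contact_force: [0.2, -0.7, -4.4]
gripper_width: 0.0634
gripper_force: 20.0
```

Request:
step_arm:
  plan:
    - [0,0,0.006,0,55]
    - [0,0,0.008,0,55]
    - [0,0,0.008,0,55]

```text
time_s: 10.57
tcp_pos: [0.5752, -0.2234, 0.1267]
eef_rot: [180.0, -0.0, 177.4]
contact_force: [0.4, -0.3, -5.0]
gripper_width: 0.0634
gripper_force: 20.0
```

Request:
step_arm:
  plan:
    - [0,0,0.004,0,55]
    - [0,0,0.008,0,55]
    - [0,0,0.008,0,55]

```text
time_s: 10.82
tcp_pos: [0.5751, -0.2234, 0.1245]
eef_rot: [180.0, -0.0, 177.4]
contact_force: [-0.4, 0.2, -4.2]
gripper_width: 0.0635
gripper_force: 20.0
```

Request:
step_arm:
  plan:
    - [0,0,0.004,0,55]
    - [0,0,0.008,0,55]
    - [0,0,0.008,0,55]

```text
time_s: 11.07
tcp_pos: [0.5755, -0.2235, 0.1228]
eef_rot: [-180.0, 0.0, 177.4]
contact_force: [-0.3, 0.1, -1.9]
gripper_width: 0.0637
gripper_force: 20.0
```

Floor contact is at TCP z ≈ 0.123, which puts the tilt near 0.27 rad. I'll lower a few mm to ease it to about 0.22, then push in.

Request:
step_arm:
  plan:
    - [0,0,0.004,0,55]
    - [0,0,0.008,0,55]
    - [0,0,0.008,0,55]
  newtons: 14

```text
time_s: 11.32
tcp_pos: [0.5756, -0.2235, 0.121]
eef_rot: [-180.0, 0.0, 177.4]
contact_force: [1.1, -0.3, -2.0]
gripper_width: 0.0639
gripper_force: 14.0
```

Request:
step_arm:
  plan:
    - [0,0,0.004,0,55]
    - [0,0,0.008,0,55]
    - [0,0,0.008,0,55]

```text
time_s: 11.57
tcp_pos: [0.5752, -0.2234, 0.1186]
eef_rot: [180.0, -0.0, 177.4]
contact_force: [1.3, 0.2, -2.0]
gripper_width: 0.0637
gripper_force: 14.0
```

Request:
step_arm:
  plan:
    - [0.012,0,0,0,55]
    - [0.024,0,0,0,55]
    - [0.036,0,0,0,55]
    - [0.048,0,0,0,55]
    - [0.048,0,0,0,55]

```text
time_s: 11.98
tcp_pos: [0.5621, -0.2228, 0.1187]
eef_rot: [180.0, -0.0, 177.4]
contact_force: [-1.0, -0.0, -3.6]
gripper_width: 0.0641
gripper_force: 14.0
```

Request:
step_arm:
  plan:
    - [0.008,0,0,0,55]
    - [0.016,0,0,0,55]
    - [0.016,0,0,0,55]

```text
time_s: 12.23
tcp_pos: [0.5588, -0.2227, 0.1188]
eef_rot: [180.0, -0.0, 177.4]
contact_force: [-0.1, -0.6, -3.5]
gripper_width: 0.0639
gripper_force: 14.0
```

Request:
step_arm:
  plan:
    - [0.008,0,0,0,55]
    - [0.016,0,0,0,55]
    - [0.016,0,0,0,55]

```text
time_s: 12.48
tcp_pos: [0.5548, -0.2225, 0.1188]
eef_rot: [180.0, -0.0, 177.4]
contact_force: [0.4, 0.5, -3.1]
gripper_width: 0.0638
gripper_force: 14.0
```

Request:
step_arm:
  plan:
    - [0.008,0,0,0,55]
    - [0.008,0,0,0,55]
    - [0.008,0,0,0,55]

```text
time_s: 12.73
tcp_pos: [0.5531, -0.2224, 0.1188]
eef_rot: [180.0, -0.0, 177.4]
contact_force: [1.3, 1.3, -2.8]
gripper_width: 0.064
gripper_force: 14.0
```

Request:
step_arm:
  plan:
    - [0.006,0,0,0,55]
    - [0.006,0,0,0,55]
    - [0.006,0,0,0,55]

```text
time_s: 12.98
tcp_pos: [0.5525, -0.2224, 0.1192]
eef_rot: [-180.0, 0.1, 177.4]
contact_force: [3.6, -0.3, -2.1]
gripper_width: 0.0636
gripper_force: 14.0
```

Request:
step_arm:
  plan:
    - [0.004,0,0,0,55]
    - [0.004,0,0,0,55]
    - [0.004,0,0,0,55]

```text
time_s: 13.23
tcp_pos: [0.5518, -0.2224, 0.1194]
eef_rot: [-180.0, 0.1, 177.4]
contact_force: [5.2, -0.1, -1.5]
gripper_width: 0.0638
gripper_force: 14.0
```

```bash
python3 - <<'E'
from h import *
s=r.get_state();print(s["tcp_pos"],s["contact_force"],s["moment"])
E
```

```text
[ 0.55182512 -0.22242664  0.11935414] [ 5.17769464 -0.11278734 -1.46538374] [-0.03968093 -1.91804586 -0.16344171]
```

That is the rubber stop: about 5 N, rising with travel. Now I swing the lid down along the arc around the lip tip.

Request:
step_arm:
  plan:
    - [-0.005,0,0.009,0,55]
    - [-0.01,0,0.018,0,55]
    - [-0.01,0,0.018,0,55]
    - [-0.01,0,0.018,0,55]

```text
time_s: 13.57
tcp_pos: [0.5543, -0.2227, 0.1145]
eef_rot: [-180.0, 0.1, 177.4]
contact_force: [5.6, -1.1, -0.1]
gripper_width: 0.0637
gripper_force: 14.0
```

Request:
step_arm:
  plan:
    - [-0.004,0,0.007,0,55]
    - [-0.007,0,0.014,0,55]
    - [-0.007,0,0.014,0,55]
    - [-0.007,0,0.014,0,55]

```text
time_s: 13.9
tcp_pos: [0.556, -0.2227, 0.1109]
eef_rot: [-180.0, 0.1, 177.4]
contact_force: [5.9, -1.2, -1.2]
gripper_width: 0.0636
gripper_force: 14.0
```

Request:
step_arm:
  plan:
    - [-0.004,0,0.007,0,55]
    - [-0.007,0,0.015,0,55]
    - [-0.007,0,0.015,0,55]
    - [-0.007,0,0.015,0,55]

```text
time_s: 14.23
tcp_pos: [0.5575, -0.2229, 0.107]
eef_rot: [-180.0, 0.1, 177.4]
contact_force: [5.7, -1.3, -1.1]
gripper_width: 0.0637
gripper_force: 14.0
```

Request:
step_arm:
  plan:
    - [-0.003,0,0.006,0,55]
    - [-0.005,0,0.011,0,55]
    - [-0.005,0,0.011,0,55]

```text
time_s: 14.48
tcp_pos: [0.5584, -0.2229, 0.1045]
eef_rot: [-180.0, 0.0, 177.4]
contact_force: [3.6, -1.5, 3.2]
gripper_width: 0.0637
gripper_force: 14.0
```

Request:
step_arm:
  plan:
    - [-0.001,0,0.004,0,55]
    - [-0.002,0,0.006,0,55]
    - [-0.002,0,0.006,0,55]
  newtons: 22

```text
time_s: 14.73
tcp_pos: [0.5587, -0.223, 0.1029]
eef_rot: [-180.0, 0.0, 177.4]
contact_force: [4.3, -3.3, 3.4]
gripper_width: 0.0638
gripper_force: 22.0
```

Request:
step_arm:
  plan:
    - [-0.001,0,0.004,0,55]
    - [-0.001,0,0.006,0,55]
    - [-0.001,0,0.006,0,55]

```text
time_s: 14.98
tcp_pos: [0.5591, -0.2229, 0.1012]
eef_rot: [-180.0, 0.0, 177.4]
contact_force: [4.0, -2.7, 1.2]
gripper_width: 0.064
gripper_force: 22.0
```

Request:
step_arm:
  plan:
    - [0,-0.004,0.004,0,55]
    - [-0.001,-0.004,0.008,0,55]
    - [-0.001,-0.004,0.008,0,55]

```text
time_s: 15.23
tcp_pos: [0.5594, -0.2234, 0.0988]
eef_rot: [180.0, 0.0, 177.4]
contact_force: [6.2, -1.2, -0.3]
gripper_width: 0.0637
gripper_force: 22.0
```

Request:
step_arm:
  plan:
    - [0,0,0.004,0,55]
    - [0,0,0.006,0,55]
    - [0,0,0.006,0,55]

```text
time_s: 15.48
tcp_pos: [0.5595, -0.2235, 0.0986]
eef_rot: [180.0, 0.1, 177.4]
contact_force: [2.9, 0.8, 8.1]
gripper_width: 0.0637
gripper_force: 22.0
```

```bash
python3 - <<'E'
from h import *
a=eyes.capture("scene");cv2.imwrite("pics/s5.png",cv2.resize(a[170:270,150:260,::-1],None,fx=6,fy=6,interpolation=cv2.INTER_CUBIC))
s=r.get_state();print(s["tcp_pos"],s["contact_force"],s["moment"])
for th in(0,.05,.1):
  P=lidpts(s["tcp_pos"],-2.6,th,.007,[[.075,-.065,.006],[.075,.065,.006]]);print(th,((proj("scene",P)-[150,170])*6).round().tolist())
E
```

```text
[ 0.55947063 -0.22346425  0.09859311] [2.22128397 1.52794202 9.0268826 ] [ 0.47845918 -0.88058301 -0.23516372]
0 [[171.0, 296.0], [401.0, 385.0]]
0.05 [[168.0, 294.0], [399.0, 383.0]]
0.1 [[165.0, 292.0], [397.0, 381.0]]
```

View pics/s5.png

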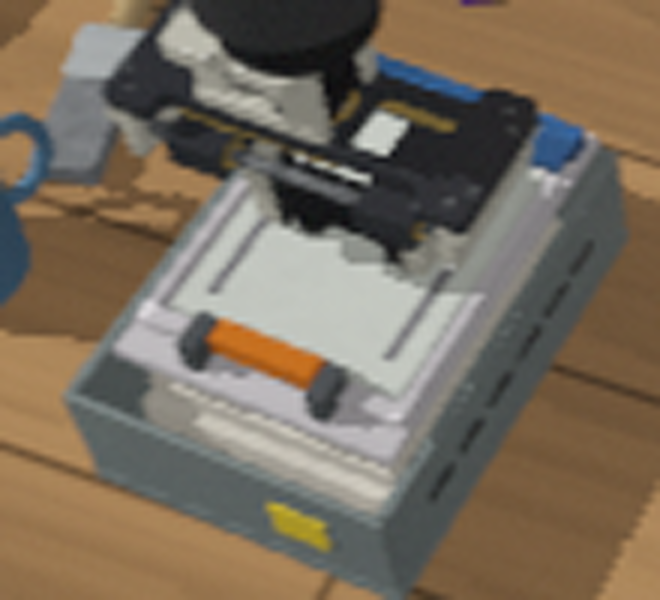

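The lid sits in the frame at crop (165,300)–(400,390), with the orange catch at (265,350) over its edge, and the force now goes solidly into the floor. I'll let go and rise.

Request:
step_arm:
  plan:
    - [0,0,-0.003,0,55]
    - [0,0,-0.003,0,70]
    - [0,0,-0.003,0,80]
    - [0,0,-0.003,0,86]
    - [0,0,-0.003,0,86]
    - [0,0,-0.003,0,86]
    - [0,0,-0.003,0,86]
    - [0,0,-0.1,0,86]
    - [0,0,-0.2,0,86]
    - [0,0,-0.4,0,86]
    - [0,0,-0.5,0,86]
    - [0,0,-0.5,0,86]

```text
time_s: 16.53
tcp_pos: [0.5622, -0.2249, 0.2308]
eef_rot: [-179.8, 0.6, 177.5]
contact_force: [0.6, -0.8, 0.8]
gripper_width: 0.0858
gripper_force: 0.0
```

```bash
python3 - <<'E'
from h import *
a=eyes.capture("scene");cv2.imwrite("pics/s6.png",cv2.resize(a[170:270,150:260,::-1],None,fx=6,fy=6,interpolation=cv2.INTER_CUBIC))
s=r.get_state();print(s["tcp_pos"],s["contact_force"],s["gripper_width"])
E
```

```text
[ 0.56095913 -0.22416129  0.22729904] [ 0.16764702 -0.43085528 -1.34758041] 0.08581975852896725
```

View pics/s6.png

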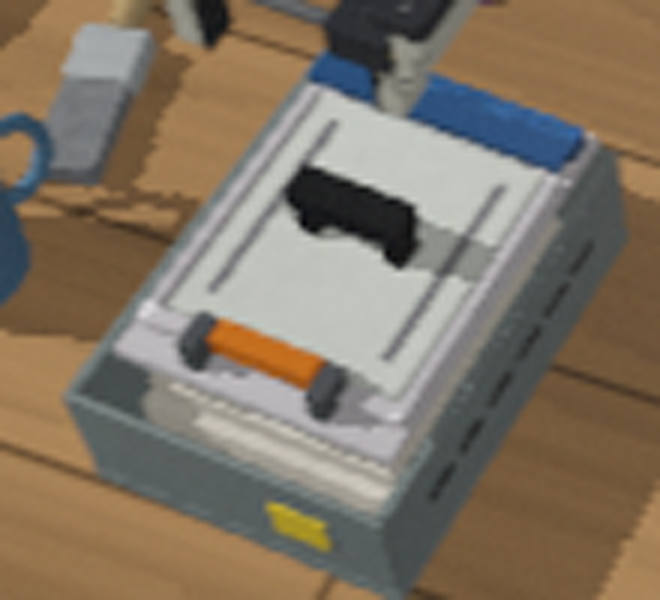

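The lid lies flat under the blue ledge with the catch over its far edge at crop (265,350), and the gripper is clear. I'm handing the job in.

```bash
python3 -c "
from plant import workorder;print(workorder.close_job())"
```

```text
the job is handed in; nothing more can be done
None
```

The lid is hooked under the blue ledge and looks fully home, with the catch over its far edge and the gripper clear; I handed the job in at about 17 s, and the hand-in call returned no verdict.

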